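# Stopper the ice-point flask and show the thermostat to the inspection camera

### The job

The temperature check on this bench is done: lower the blue-topped stopper into the neck of the steel flask, keeping hold until its plug is inside, and let go once its flange rests on the rim. Then lift the black-dial thermostat straight up out of the aluminium block and hold it in the air before the inspection camera, stem downward, with the middle of the dial 15 cm in front of the lens on its axis, facing squarely into the lens (the camera looks down at a slant, so lean the thermostat back to match). Finish still holding it there, still and clear of everything else, and leave the camera and the other things on the bench where they are.

Things in the scene. Friction and masses are not known exactly. Their poses are not given: they have to be found in the camera images.
- flask: steel vacuum flask with a blue band on a black round foot, fixed to the table, 150 mm tall, foot 108 mm and body 88 mm in diameter, neck 60 mm outside and 46 mm inside diameter. Origin: centre of its underside on the table; z up. It may stand on the left or the right side
- flask_mouth (a point): centre of the flask's open mouth, level with the rim, 150 mm above the table
- stopper: loose stopper, 70 g, standing upright on the table between flask and block, 78 mm tall: cork plug 30 mm long, tapering from 41 down to 31 mm diameter at its lower end; blue flange 56 mm across, 6 mm thick; on it a blue round grip 26 mm across, 42 mm tall. Origin: centre of the plug's lower end; z up along the axis. Seated, the flange rests on the flask's rim
- stopper_flange (a point): on the stopper's axis at the underside of its flange, 30 mm above the stopper's origin
- block: aluminium block fixed to the table, 100 x 110 x 60 mm (x, y, z), with three 50 mm deep vertical pockets in its top; the thermostat's stem stands in the middle one. Origin: centre of its underside; z up. It stands on the side opposite the flask
- block_pocket (a point): centre of the mouth of the middle pocket, 16 mm in diameter and 50 mm deep, 60 mm above the table
- thermostat: loose thermostat, 220 g: grey case 36 mm deep (x), 50 wide (y), 80 tall (z), round black dial 40 mm across standing 7 mm proud of its +x face, orange plate above; copper stem 10 mm thick, 40 mm long below. At first the stem is in the block's middle pocket, the case stands on the block. Origin: centre of the case's underside; x out of the dial, y across the sides to grip, z up from stem to case
- dial (a point): middle of the dial's face, 25 mm in +x and 34 mm in +z from the thermostat's origin
- case_back (a point): middle of the back face of the thermostat's case, opposite the dial: -18 mm in x, 34 mm in z from its origin
- stem_tip (a point): lower end of the thermostat's stem, 40 mm below its origin
- camera_stand: stand of the inspection camera, fixed to the table at the far side: dark base plate 100 x 120 x 14 mm and an aluminium post 20 mm in diameter and 374 mm tall. Origin: on the table below the lens; the post stands 95 mm behind the lens (+x of the stand), the camera looks towards its -x
- camera_head: inspection camera: white box 62 x 46 x 46 mm, black lens barrel 34 mm across, 22 mm long, 245 to 305 mm above the table (stays unless knocked). Origin: centre of the lens front; it looks along its own -x, 0.42 rad (24 degrees) below the level; y level, z up in its picture. Rightly presented, the thermostat has its x, y, z axes parallel to these (dial to the lens)
- view_point (a point): where the middle of the dial must be held: on the lens axis 150 mm in front of the lens
- carton_red: bystander: white carton with a red stripe, 80 x 110 x 60 mm. Origin: centre of the underside
- carton_blue: bystander: white carton with a blue stripe, 80 x 100 x 50 mm. Origin: centre of the underside
- blue_thermostat: bystander: a like thermostat with a blue dial and no stem, case 36 x 50 x 80 mm, standing on the table. Origin: centre of the underside
- dial_gauge: bystander: round steel gauge lying face up, 68 mm in diameter, 26 mm thick, brass connection 30 mm long. Origin: centre of the underside
- grey_meter: bystander: grey hand-held meter lying flat, 150 x 55 x 24 mm, red keys. Origin: centre of the underside
- screwdriver: bystander: screwdriver lying on the table along its x, handle to -x
Mind the look-alikes: they are no part of the job. Leave any yellow look-alike of the stopper alone. Of the things that look like the flask, the smaller one is meant.

How it is judged (in metres and radians):
On the way, in this order (a step that is already met when the one before it is completed fails the run):
1. the stopper, still held, has its plug at least 6 mm inside the flask's neck (z of stopper in the frame of flask_mouth below -0.006 m and horizontal distance between stopper and flask_mouth below 0.015 m and contact force between the fingers and stopper above 0.5 N), for 0.05 s.
2. the stopper sits in the neck with its flange on the rim, upright and let go (z of stopper_flange in the frame of flask_mouth between -0.004 and 0.004 m and horizontal distance between stopper_flange and flask_mouth below 0.008 m and angle between stopper's own z axis and vertical below 0.1 rad and contact force between the fingers and stopper below 0.1 N), for 0.2 s.
3. the thermostat, gripped by the fingers, is lifted clear above the pocket and still upright (z of stem_tip in the frame of block_pocket above 0.005 m and angle between thermostat's own z axis and vertical below 0.4 rad and horizontal distance between stem_tip and block_pocket below 0.05 m and contact force between the fingers and thermostat above 1 N), for 0.05 s.
At the end, for the whole second after the job is handed in: thermostat held still, touching nothing but the fingers, dial centre within 20 mm of the point 150 mm before the lens, axes within 0.2 rad of the camera's, dial to the lens, stem down; stopper seated (flange within 4 mm of rim, 8 mm of centre, 0.1 rad of upright) and let go (all of step 2 and distance between dial and view_point below 0.02 m and angle between the x axis of thermostat and the x axis of camera_head, either way round below 0.2 rad and angle between the z axis of thermostat and the z axis of camera_head, either way round below 0.2 rad and x of case_back in the frame of camera_head below -0.165 m and angle between thermostat's own z axis and vertical below 1 rad and height (world z) of stem_tip above 0.07 m and contact force between the fingers and thermostat above 1 N and contact force between thermostat and block below 0.1 N and contact force between thermostat and camera_stand below 0.1 N and contact force between thermostat and flask below 0.1 N and linear speed of thermostat below 0.03 m/s and angular speed of thermostat below 0.3 rad/s); the arm keeps its last pose, push and grip.
It fails at once if the camera is knocked out of place (10 mm) (distance of view_point from where it was at the start of the episode above 0.01 m).
It fails at once if one of the bystanders is disturbed (moved 30 mm) (distance of any of carton_red, carton_blue, blue_thermostat, dial_gauge, grey_meter, screwdriver from where it was at the start of the episode above 0.03 m).
It also fails if it takes over 53 s, if anything falls off the work surface, if the arm or the gripper's body presses on something with over 40 N, if the wrist force passes 120 N, or if a joint passes its speed limit or range.

### The arm

A 6-joint arm with a two-finger parallel gripper is mounted at the origin on the work surface. World frame = base frame: x ahead of the robot, y to its left, z up, the work surface at z = 0. Lengths are in m, angles in degrees, forces in N, time in s.
With the tool pointing down it reaches from about 0.3 to 0.75 m from the base axis. Payload 8.5 kg.
Tool frame: the origin (TCP) lies at the very end of the fingers, on their centre line; the grasp point (between the pads) lies 19 mm behind it; z points along the fingers, y is the line along which they close (so a half turn about z gives the same grasp; the last joint's range is limited). The gripper opens to 85 mm and grips with 20 to 120 N. Pads are 22 mm wide; open, the fingers measure 114 mm over their backs; the gripper's body (76 mm by 85 mm) begins 54 mm behind the grasp point. The pads swing forward as they close: fully open they stand 13 mm farther back than shut.
Start: joints at [-84.07, 21.807, 74.336, -0, 83.858, -12.336], TCP at [0.172, -0.522, 0.231] pointing down, gripper open.
Joint ranges: [-178.18, 178.18], [-50.72, 133.34], [12.68, 142.11], [-81.47, 261.47], [9.98, 163.14], [-165.26, 165.26]. Speed limits (degrees/s): [136.94, 136.94, 180, 180, 180, 180].

### API

Orientations are given as a 3x3 rotation matrix whose columns are the frame's x, y, z axes.
In Python, from rig import env, optics, spotter gives the robot as it stands.
- The arm moves only by the shell command python3 -m crank 'ROWS' [FORCE]. ROWS is JSON, one flat list of numbers, 5 for each row, row after row: the finger opening in cm, from 0 to 8.54, then the shift along the tool's x, y, z in cm, then the turn about the tool's z in rad. A call has exactly 8 rows; each row shifts and turns the commanded pose from where the row before left it, along the tool's axes as they then stand; what a row does not reach is not made up. A row lasts 1/12 s, in which the tool goes at most 41.7 mm and 7.16 degrees, less where a joint would pass 70% of its speed; a pose out of reach is approached as far as the arm can. A call is refused whole if a number of a shift passes 4.17 or a number of a turn 0.125, either way. A call with a gripper value outside its range is refused whole. The fingers move at their own pace and stop on an object; FORCE is the grip in N (left out, the last holds). Time passes only in rows, so rows that do not move let the fingers close, or fill a call up. It gives the time, the measured TCP pose, the force, the opening and the grip force at its end, in the units of the state.
- env.observe(): the state, without advancing time (a new reading comes with each control period).
- optics.get_image(name): name is "side" or "top"; returns a dict with "color" (420x560x3 uint8, red, green, blue), "intrinsics" (3x3 intrinsics, pixels), "pose" (4x4, takes a point from camera to world coordinates). Camera axes: x right, y up, looking along -z (the intrinsics and any distortion apply to the point x, -y, -z); pixel columns grow to the right and rows downward; lengths in m; the calibration is good to about 2 mm. A picture is of the moment at which its call begins. There is no depth.
- env.close_job(): hands the job in; it is judged then, once.
Trained networks look in a picture, given as the dict that the camera call returned (one of the last four; its "shot" number tells which), for a name from the list of things; names that differ only in an ending like _2 or _b are one class to them, and where a whole thing is asked for, a point or a joint stands for the part that bears it (a point fixed in the world has none). Each returns a list of dicts, best first, with "score" (0 to 1); they miss things now and then, are a little off and sometimes report something else, mostly with a low value. They report only what shows in the picture. A call takes as long as a camera call. They do not tell look-alikes from the thing itself.
- spotter.look_for(picture, query): "at" ([column, row] as shares, 0 to 1, of the picture: columns of its width, rows of its height, amid what is visible of it).
The state is a dict: "time_s": time; "q": joint angles; "qvel": joint speeds; "joint_efforts": joint torques, N m; "position": TCP position; "tool_rot": TCP orientation; "ft_force": force on the tool from outside, world axes, zero at the start; "wrist_torque": the same for the moment, N m; "grip_width": finger opening in m; "gripper_force": force on a finger pad.
Only numpy, scipy, OpenCV 4.12 (cv2) and the standard library are available. Lean on these libraries where they do the work, as an engineer would, in place of code of your own. Each camera call takes 0.05 s, during which the arm holds its last target. There are 200 camera calls.

## Working session

There is one attempt and no reset: what is moved stays moved. The work goes in short steps, Python scripts to look and compute and a shell command to move; the robot and the scene stay as the last step left them, time stands still between calls to the robot, and variables do not carry over. Pictures are saved under pics/ and viewed, at most 10 in all, crops included, and the job is handed in when it is done.

```bash
ls; mkdir -p pics
cat > h.py <<'E'
import numpy as np, cv2
from rig import env, optics, spotter
def ray(im,at):
    K=im["intrinsics"];T=np.array(im["pose"]);h,w=im["color"].shape[:2]
    u,v=at[0]*w,at[1]*h
    d=np.array([(u-K[0][2])/K[0][0],-(v-K[1][2])/K[1][1],-1.])
    return T[:3,3],T[:3,:3]@d
def onz(im,at,z):
    o,d=ray(im,at); return o+d*(z-o[2])/d[2]
def proj(im,p):
    K=np.array(im["intrinsics"]);T=np.array(im["pose"]);c=T[:3,:3].T@(np.array(p)-T[:3,3])
    return np.array([K[0,0]*c[0]/-c[2]+K[0,2],K[1,1]*-c[1]/-c[2]+K[1,2]])
def tri(a,b):
    (o1,d1),(o2,d2)=a,b
    A=np.c_[d1,-d2];s=np.linalg.lstsq(A,o2-o1,rcond=None)[0]
    p,q=o1+d1*s[0],o2+d2*s[1];return (p+q)/2,np.linalg.norm(p-q)
def save(im,n): cv2.imwrite(f"pics/{n}.png",cv2.cvtColor(im["color"],cv2.COLOR_RGB2BGR))
E
python3 - <<'E'
from h import *
np.set_printoptions(precision=4,suppress=True)
s,t=optics.get_image("side"),optics.get_image("top")
save(s,"s0");save(t,"t0")
for im in(s,t): print(im.keys(),im["intrinsics"],im["pose"])
for n in ["flask","stopper","block","thermostat","dial","camera_head","camera_stand","stopper_flange","carton_red","carton_blue","blue_thermostat","dial_gauge","grey_meter","screwdriver"]:
    for k,im in(("s",s),("t",t)):
        print(n,k,[(np.round(np.array(r["at"])*[560,420],1),round(r["score"],2)) for r in spotter.look_for(im,n)[:4]])
print(env.observe())
E
```

```text
pics
dict_keys(['color', 'intrinsics', 'pose', 'shot']) [[496.1985   0.     280.3358]
 [  0.     496.1985 207.6549]
 [  0.       0.       1.    ]] [[ 0.9481  0.2175 -0.2318  0.1794]
 [-0.3179  0.6519 -0.6885 -0.9992]
 [ 0.0014  0.7265  0.6872  1.1515]
 [ 0.      0.      0.      1.    ]]
dict_keys(['color', 'intrinsics', 'pose', 'shot']) [[393.4762   0.     287.034 ]
 [  0.     393.4762 205.3766]
 [  0.       0.       1.    ]] [[ 0.0094  0.9862 -0.1654  0.3058]
 [-0.9998  0.0122  0.0163  0.0033]
 [ 0.0181  0.1652  0.9861  1.3478]
 [ 0.      0.      0.      1.    ]]
flask s [(array([252.2, 187.7]), 0.74), (array([299.3, 367.2]), 0.69)]
flask t [(array([213.8, 217.5]), 0.87)]
stopper s [(array([268.7, 270.1]), 0.63), (array([268.4, 242.8]), 0.52)]
stopper t [(array([289.4, 221.4]), 0.54), (array([353.4, 196.3]), 0.53), (array([313.9, 231.9]), 0.5), (array([158.9, 224.2]), 0.19)]
block s [(array([315.1, 294.2]), 0.67), (array([378.7, 154.2]), 0.65), (array([252.6, 187.8]), 0.16)]
block t [(array([346.3, 203.7]), 0.86)]
thermostat s [(array([316.7, 274.5]), 0.65)]
thermostat t [(array([34
[... 1058 characters left out ...]
 t [(array([405.1, 234.3]), 0.84)]
screwdriver s [(array([261.9, 148.6]), 0.54)]
screwdriver t [(array([340.1, 203.6]), 0.23)]
{'time_s': 1.5, 'q': array([-84.0699,  21.8072,  74.336 ,   0.0008,  83.8582, -12.3366]), 'qvel': array([-0.0115, -0.0499,  0.0995,  0.0667,  0.0811, -0.0766]), 'joint_efforts': array([  0.    , -44.8327, -23.1461,  -0.0002,   0.0005,   0.    ]), 'position': array([ 0.1724, -0.5223,  0.2313]), 'tool_rot': array([[ 0.9496,  0.3134,  0.    ],
       [ 0.3134, -0.9496,  0.    ],
       [ 0.    , -0.    , -1.    ]]), 'ft_force': array([-0.3406,  0.0286, -0.4318]), 'wrist_torque': array([-0.0657,  0.0016, -0.02  ]), 'gripper_force': 0.0, 'grip_width': 0.08539309262762952}
```

```bash
python3 -c "
import cv2,numpy as np
cv2.imwrite('pics/st.png',np.vstack([cv2.imread('pics/s0.png'),cv2.imread('pics/t0.png')])[:,:] if 0 else cv2.imread('pics/s0.png'))"
```

```text
(no output)
```

View pics/s0.png

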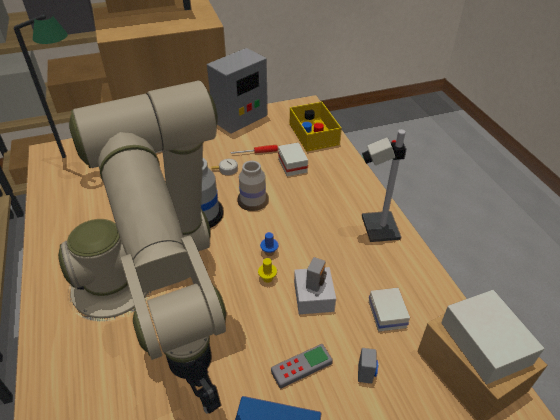

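View pics/t0.png

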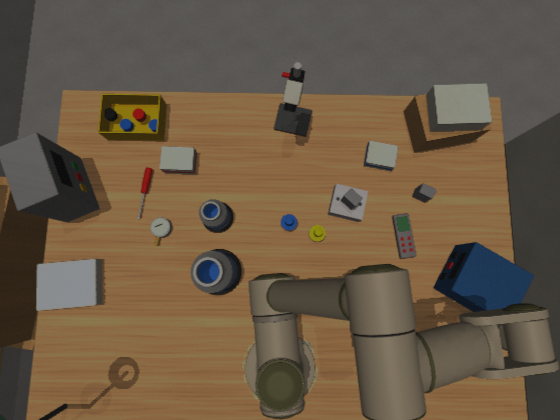

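The side view shows the small flask at (252,187), the blue stopper at (269,243), the yellow one at (267,270), the thermostat at (316,274) and the camera at (382,151). In the top view the flask is at (213,214), the blue stopper at (289,222), the block at (348,202) and the camera at (293,92). I'll zoom in on these for the fine geometry.

```bash
cat > crop.py <<'E'
import cv2,numpy as np,sys
def tile(img,cx,cy,w=66,k=4):
    x0,y0=int(cx-w/2),int(cy-w/2); c=img[y0:y0+w,x0:x0+w]
    c=cv2.resize(c,None,fx=k,fy=k,interpolation=cv2.INTER_CUBIC)
    for i in range(0,w,10): 
        cv2.putText(c,str(x0+i),(i*k,8),0,.3,(0,255,0),1);cv2.putText(c,str(y0+i),(0,i*k+4),0,.3,(0,255,0),1)
        c[::8,i*k]=(0,255,0);c[i*k,::8]=(0,255,0)
    return c
E
python3 - <<'E'
from crop import *
s,t=cv2.imread('pics/s0.png'),cv2.imread('pics/t0.png')
r1=np.hstack([tile(t,214,215),tile(t,350,202),tile(t,294,96)])
r2=np.hstack([tile(s,254,190),tile(s,316,280),tile(s,386,155)])
cv2.imwrite('pics/c0.png',np.vstack([r1,r2]))
E
```

```text
(no output)
```

View pics/c0.png

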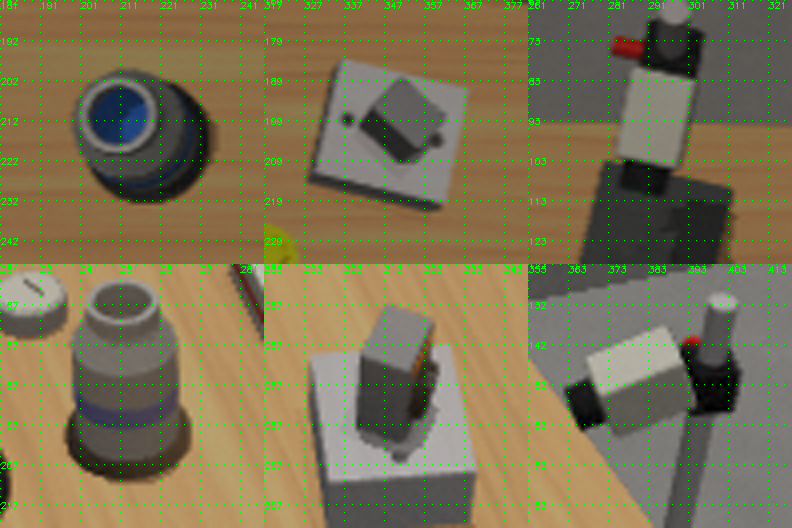

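```bash
cat > fit.py <<'E'
from h import *
from scipy.optimize import least_squares
np.set_printoptions(precision=4,suppress=True)
def circ(r,z):
    a=np.linspace(0,2*np.pi,40);return np.c_[r*np.cos(a),r*np.sin(a),0*a+z]
def stopper_mask(im,p):
    m=np.zeros((420*8,560*8),np.uint8)
    for r,z0,z1 in((.028,.03,.036),(.013,.036,.078)):
        q=np.array([proj(im,p+c) for c in np.vstack([circ(r,z0),circ(r,z1)])])
        cv2.fillPoly(m,[cv2.convexHull(((q+.5)*8).astype(np.int32))],255)
    return m
def blue(im,c,w=16):
    hsv=cv2.cvtColor(im["color"],cv2.COLOR_RGB2HSV);m=cv2.inRange(hsv,(105,120,40),(130,255,255))
    k=np.zeros_like(m);cv2.circle(k,tuple(int(v) for v in c),w,255,-1);return m&k
def cen(m,k=1):
    M=cv2.moments(m,True);return np.array([M['m10'],M['m01']])/M['m00']
def Rz(a): return np.array([[np.cos(a),-np.sin(a),0],[np.sin(a),np.cos(a),0],[0,0,1]])
def Ry(a): return np.array([[np.cos(a),0,np.sin(a)],[0,1,0],[-np.sin(a),0,np.cos(a)]])
def pick(x0,y0,ox,oy,pts): return [((x-ox+.5)/4-.5+x0,(y-oy+.5)/4-.5+y0) for x,y in pts]
E
python3 - <<'E'
from fit import *
s,t=optics.get_image("side"),optics.get_image("top")
# stopper
for nm,ims in(("s",[(s,(269,243))]),("t",[(t,(289,222))]),("both",[(s,(269,243)),(t,(289,222))])):
    obs=[cen(blue(im,c)) for im,c in ims]
    def f(p): return np.concatenate([(cen(stopper_mask(im,np.r_[p,0]))+.5)/8-.5-o for (im,_),o in zip(ims,obs)])
    r=least_squares(f,[.3,0],diff_step=.01);print("stopper",nm,r.x,r.fun,obs)
# flask
for im,p in((t,(210.1,210.4)),(s,(251.1,166.1))):
    print("mouth",onz(im,np.array(p)/[560,420],.15))
# thermostat
ts=pick(283,247,264,264,[(434,320),(412,372),(390,305),(363,350)]);tt=pick(317,169,264,0,[(402,76),(446,117),(371,107),(414,140)])
C=np.array([(.018,.025,.08),(.018,-.025,.08),(-.018,.025,.08),(-.018,-.025,.08)])
def fit(w):
    def f(p):
        W=(Rz(p[2])@C.T).T+[p[0],p[1],.06]
        return np.concatenate([proj(im,x)-o for im,P in w for x,o in zip(W,P)])
    r=least_squares(f,[.4,-.15,-.8]);return r.x,r.fun
for w in([(s,ts)],[(t,tt)],[(s,ts),(t,tt)]): print("thermo",*fit(w))
bt=pick(317,169,264,0,[(344,60),(467,90),(443,207),(310,178)])
B=[onz(t,np.array(p)/[560,420],.06) for p in bt];print("block",np.mean(B,0),B)
# camera
hs=pick(353,122,528,264,[(586,360),(665,327),(684,367),(607,399),(696,402),(617,437)])
ht=pick(261,63,528,0,[(617,155),(634,68),(697,80),(682,167)])
H=np.array([(.022,.023,.023),(.084,.023,.023),(.084,-.023,.023),(.022,-.023,.023),(.084,-.023,-.023),(.022,-.023,-.023)])
pt=[(297.6,65.1),(401.1,131.4)]
def f(p,full=0):
    R=Rz(p[2]);o=np.array([p[0],p[1],p[3]]);W=(R@Ry(-.42)@H.T).T+o
    post=R@[.095,0,0]+[p[0],p[1],.374]
    return np.concatenate([proj(s,x)-q for x,q in zip(W,hs)]+[proj(t,x)-q for x,q in zip(W[:4],ht)]+[.5*(proj(t,post)-pt[0]),.5*(proj(s,post)-pt[1])])
r=least_squares(f,[.6,0,0,.28],loss="soft_l1");print("cam",r.x,"\n",f(r.x).reshape(-1,2))
p=r.x;ax=Rz(p[2])@Ry(-.42);print("view",[p[0],p[1],p[3]]-ax[:,0]*.15)
E
```

```text
stopper s [0.4739 0.    ] [-1.4267 -5.7751] [array([268.7018, 243.3026])]
stopper t [0.4711 0.    ] [-7.1616 -0.4174] [array([288.5907, 221.9223])]
stopper both [0.4723 0.    ] [-1.9547 -5.659  -7.1531 -0.7381] [array([268.7018, 243.3026]), array([288.5907, 221.9223])]
mouth [0.4881 0.2196 0.15  ]
mouth [0.4899 0.2187 0.15  ]
thermo [ 0.5418 -0.2244 -0.7523] [ 1.1875 -0.3243 -0.1283  0.0303 -0.3596 -0.8393 -0.6873  1.0457]
thermo [ 0.5404 -0.2221 -0.7654] [-0.3782 -1.0052  0.2846 -0.2929 -0.4166 -0.7591  0.5083  2.0287]
thermo [ 0.5414 -0.2233 -0.7578] [ 0.9015 -0.5362 -0.5167 -0.227  -0.611  -1.098  -1.0376  0.7398 -0.0842
 -1.28    0.6598 -0.6555 -0.0565 -0.976   0.9507  1.7237]
block [ 0.5359 -0.2223  0.06  ] [array([ 0.5979, -0.1837,  0.06  ]), array([ 0.5736, -0.2868,  0.06  ]), array([ 0.4745, -0.2644,  0.06  ]), array([ 0.4975, -0.1543,  0.06  ])]
cam [ 0.756  -0.0197 -0.1845  0.2877] 
 [[-1.1152  0.0036]
 [-0.0775 -0.744 ]
 [ 0.1096 -1.0039]
 [-1.9738  0.1289]
 [ 1.2699  1.9088]
 [ 0.122   1.9933]
 [-0.103   0.205 ]
 [-0.2632 -1.0698]
 [ 0.4817 -0.9029]
 [-0.0954  0.3408]
 [-0.0432 -0.005 ]
 [-0.1473 -0.0507]]
view [0.6213 0.0054 0.2265]
```

```bash
cat >> h.py <<'E'
def go(p,yaw=None):
    """remaining shift in tool cm, and turn (rad) for tool-y heading yaw (deg, mod 180)"""
    o=env.observe();R=o["tool_rot"];d=R.T@(np.array(p)-o["position"])*100
    y=np.degrees(np.arctan2(R[1,1],R[0,1]));tn=0 if yaw is None else -((yaw-y+90)%180-90)
    print("t",round(o["time_s"],2),"pos",o["position"].round(4),"yaw",round(y,1),"shift cm",d.round(2),"turn",np.radians(tn).round(3),"w",round(o["grip_width"],4),"f",round(o["gripper_force"],1),"q",o["q"].round(0),"tilt",R[:,2].round(3))
E
python3 - <<'E'
from fit import *
s,t=optics.get_image("side"),optics.get_image("top")
for im,c in((s,(269,243)),(t,(289,222))):
    o=cen(blue(im,c)); p=onz(im,o/[560,420],.045)[:2]
    for _ in range(6):
        e=o-((cen(stopper_mask(im,np.r_[p,0]))+.5)/8-.5)
        base=proj(im,np.r_[p,.045]); p=onz(im,(base+e)/[560,420],.045)[:2]
    print(p,e)
print("yellow",onz(s,np.array([267,270])/[560,420],.045),onz(t,np.array([318,233])/[560,420],.045))
go([.472,-.006,.2],-25)
E
```

```text
[ 0.4709 -0.0242] [-0.      0.0013]
[ 0.47   -0.0241] [-0.002 -0.007]
yellow [ 0.4339 -0.125   0.045 ] [ 0.4325 -0.1219  0.045 ]
t 1.7 pos [ 0.1724 -0.5223  0.2313] yaw -71.7 shift cm [ 44.63 -39.64   3.13] turn -0.816 w 0.0856 f 0.0 q [-84.  22.  74.   0.  84. -12.] tilt [ 0.  0. -1.]
```

```bash
python3 -m crank '[6,2.74,-2.37,0.13,0, 6,2.74,-2.37,0.13,0, 6,2.74,-2.37,0.13,0, 6,2.74,-2.37,0.13,0, 6,2.74,-2.37,0.13,0, 6,2.74,-2.37,0.13,0, 6,2.74,-2.37,0.13,0, 6,2.74,-2.37,0.13,0]' 40
python3 -m crank '[6,2.74,-2.37,0.13,0, 6,2.74,-2.37,0.13,0, 6,2.74,-2.37,0.13,0, 6,2.74,-2.37,0.13,0, 6,2.74,-2.37,0.13,0, 6,2.74,-2.37,0.13,0, 6,2.74,-2.37,0.13,0, 6,2.74,-2.37,0.13,0]'
python3 -c "
from h import *
go([.4705,-.0241,.043])"
```

```text
time_s: 2.37
position: [0.3216, -0.2719, 0.2211]
tool_rot: [[0.95, 0.313, 0.0], [0.313, -0.95, -0.0], [0.0, 0.001, -1.0]]
ft_force: [0.6, -0.4, -0.6]
grip_width: 0.0598
gripper_force: 0.0
time_s: 3.03
position: [0.4705, -0.0229, 0.2107]
tool_rot: [[0.95, 0.314, 0.0], [0.314, -0.95, -0.0], [0.0, 0.0, -1.0]]
ft_force: [0.4, -0.7, 1.0]
grip_width: 0.06
gripper_force: 0.0
t 3.03 pos [ 0.4705 -0.0229  0.2107] yaw -71.7 shift cm [-0.04  0.1  16.77] turn 0.0 w 0.06 f 0.0 q [-17.  15.  88.  -0.  77.  54.] tilt [ 0. -0. -1.]
```

```bash
python3 -m crank '[6,-0.04,0.1,2.5,0, 6,0,0,2.5,0, 6,0,0,2.5,0, 6,0,0,2.5,0, 6,0,0,2.5,0, 6,0,0,2,0, 6,0,0,1.5,0, 6,0,0,0.8,0]'
python3 -m crank '[2,0,0,0,0, 2,0,0,0,0, 2,0,0,0,0, 2,0,0,0,0, 2,0,0,0,0, 2,0,0,0,0, 2,0,0,0,0, 2,0,0,0,0]'
python3 -m crank '[2,0,0,-1,0, 2,0,0,-2,0, 2,0,0,-3,0, 2,0,0,-3,0, 2,0,0,-3,0, 2,0,0,-3,0, 2,0,0,-3,0, 2,0,0,-2,0]'
python3 -c "
from h import *
go([.489,.219,.24])
s,t=optics.get_image('side'),optics.get_image('top')
from crop import tile
c=lambda i:cv2.cvtColor(i['color'],cv2.COLOR_RGB2BGR)
cv2.imwrite('pics/g1.png',np.hstack([tile(c(s),265,200,90),tile(c(t),290,215,90)]))"
```

```text
time_s: 3.7
position: [0.4692, -0.0257, 0.041]
tool_rot: [[0.95, 0.313, -0.002], [0.313, -0.95, 0.001], [-0.002, -0.001, -1.0]]
ft_force: [-0.4, -0.6, 0.3]
grip_width: 0.0602
gripper_force: 0.0
time_s: 4.37
position: [0.4703, -0.026, 0.0434]
tool_rot: [[0.95, 0.313, 0.002], [0.313, -0.95, -0.001], [0.002, 0.001, -1.0]]
ft_force: [-0.3, 1.9, 6.4]
grip_width: 0.0251
gripper_force: 39.4
time_s: 5.03
position: [0.4699, -0.0259, 0.2456]
tool_rot: [[0.95, 0.314, 0.003], [0.314, -0.95, -0.001], [0.003, 0.002, -1.0]]
ft_force: [-0.0, 0.5, -0.6]
grip_width: 0.0252
gripper_force: 39.3
t 5.03 pos [ 0.4699 -0.0259  0.2456] yaw -71.7 shift cm [  9.49 -22.66   0.54] turn 0.0 w 0.0252 f 39.3 q [-18.  13.  85.  -0.  82.  54.] tilt [ 0.003 -0.001 -1.   ]
```

View pics/g1.png

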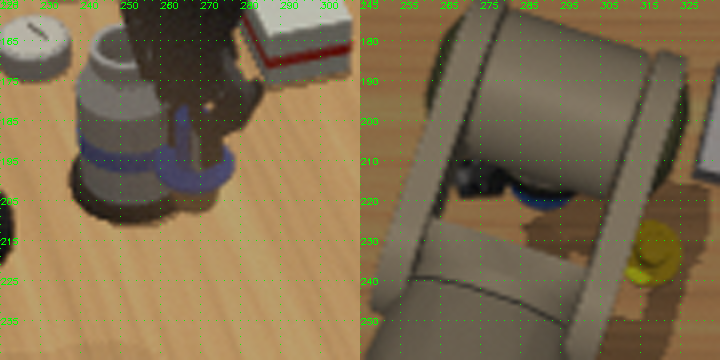

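The stopper hangs upright in the fingers, with its flange centred near (269,197) in the side view. I'm carrying it to the flask.

```bash
python3 -c "
from h import *
s=optics.get_image('side');print(onz(s,np.array([268.5,196.5])/[560,420],.2356))"
python3 -m crank '[2,0.6,-1.4,0,0, 2,1.3,-3.1,0,0, 2,1.4,-3.4,0,0, 2,1.4,-3.4,0,0, 2,1.4,-3.4,0,0, 2,1.4,-3.4,0,0, 2,1.3,-3.1,0,0, 2,0.6,-1.4,0.2,0]'
python3 -m crank '[2,0,0,0.2,0, 2,0,0,0,0, 2,0,0,0,0, 2,0,0,0,0, 2,0,0,0,0, 2,0,0,0,0, 2,0,0,0,0, 2,0,0,0,0]'
python3 -c "
from h import *
go([.489,.219,.21])
s,t=optics.get_image('side'),optics.get_image('top')
from crop import tile
c=lambda i:cv2.cvtColor(i['color'],cv2.COLOR_RGB2BGR)
cv2.imwrite('pics/g2.png',np.hstack([tile(c(s),250,170,90),tile(c(t),213,205,90)]))"
```

```text
[ 0.47174448 -0.02897629  0.2356    ]
time_s: 5.85
position: [0.4874, 0.2216, 0.239]
tool_rot: [[0.949, 0.316, -0.002], [0.316, -0.949, 0.0], [-0.002, -0.001, -1.0]]
ft_force: [-0.2, -0.7, -1.6]
grip_width: 0.0249
gripper_force: 39.4
time_s: 6.52
position: [0.4883, 0.2179, 0.2386]
tool_rot: [[0.95, 0.313, 0.0], [0.313, -0.95, 0.0], [0.0, 0.0, -1.0]]
ft_force: [-1.1, -0.1, -1.3]
grip_width: 0.0252
gripper_force: 39.4
t 6.52 pos [0.4883 0.2179 0.2386] yaw -71.8 shift cm [ 0.1  -0.08  2.86] turn 0.0 w 0.0252 f 39.4 q [11. 20. 76.  0. 84. 83.] tilt [ 0.  0. -1.]
```

View pics/g2.png

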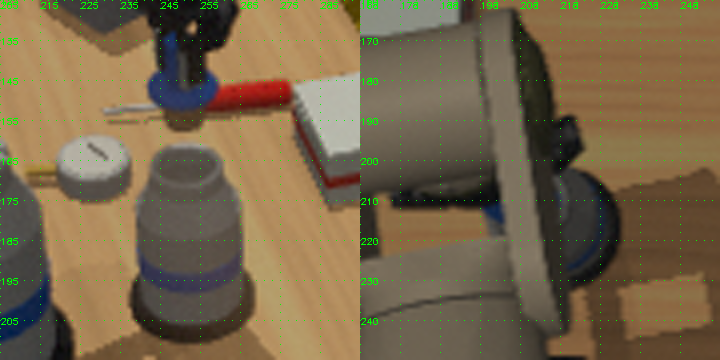

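```bash
python3 -c "
from h import *
s=optics.get_image('side')
for p in [(.489,.219,.15),(.489,.219,.2286),(.4883,.2179,.2286),(.489,.215,.2286)]: print(proj(s,p))"
python3 -m crank '[2,0.1,-0.05,1,0, 2,0,0,1.5,0, 2,0,0,1.5,0, 2,0,0,1,0, 2,0,0,0.8,0, 2,0,0,0.5,0, 2,0,0,0,0, 2,0,0,0,0]'
python3 -c "
from h import *
go([.489,.219,.163])"
```

```text
[250.80260737 166.09245505]
[249.8049616  146.29677917]
[249.68584697 146.53964959]
[250.15963828 147.02631133]
time_s: 7.33
position: [0.4891, 0.2191, 0.1756]
tool_rot: [[0.95, 0.313, 0.0], [0.313, -0.95, 0.0], [0.0, 0.0, -1.0]]
ft_force: [0.2, -0.0, -0.4]
grip_width: 0.0252
gripper_force: 39.4
t 7.33 pos [0.4891 0.2191 0.1756] yaw -71.7 shift cm [-0.02  0.    1.26] turn 0.0 w 0.0252 f 39.4 q [11. 23. 82.  0. 75. 83.] tilt [ 0.  0. -1.]
```

```bash
python3 -m crank '[2,0,0,0.3,0, 2,0,0,0.3,0, 2,0,0,0.3,0, 2,0,0,0.2,0, 2,0,0,0.1,0, 2,0,0,0,0, 2,0,0,0,0, 2,0,0,0,0]'
python3 -c "
from h import *
go([.489,.219,.163])"
```

```text
time_s: 8.0
position: [0.4891, 0.219, 0.1636]
tool_rot: [[0.95, 0.313, 0.0], [0.313, -0.95, 0.0], [0.0, -0.0, -1.0]]
ft_force: [-0.3, 0.7, -0.4]
grip_width: 0.0251
gripper_force: 39.5
t 8.0 pos [0.4891 0.219  0.1636] yaw -71.7 shift cm [-0.01  0.    0.06] turn 0.0 w 0.0251 f 39.5 q [11. 24. 83.  0. 73. 83.] tilt [ 0.  0. -1.]
```

```bash
python3 -m crank '[2,0,0,0.05,0, 2,0,0,0.05,0, 2,0,0,0.05,0, 2,0,0,0.05,0, 2,0,0,0,0, 2,0,0,0,0, 2,0,0,0,0, 2,0,0,0,0]'
python3 -c "
from h import *
go([.489,.219,.163])"
```

```text
time_s: 8.67
position: [0.4892, 0.2191, 0.1629]
tool_rot: [[0.95, 0.314, 0.002], [0.314, -0.95, 0.0], [0.002, 0.0, -1.0]]
ft_force: [-3.2, -0.8, 9.2]
grip_width: 0.025
gripper_force: 40.6
t 8.67 pos [0.4892 0.2191 0.1629] yaw -71.7 shift cm [-0.02  0.   -0.01] turn 0.0 w 0.025 f 40.6 q [11. 24. 83. -0. 73. 83.] tilt [ 0.002  0.    -1.   ]
```

Contact at the expected height means the flange is on the rim. I'll release, rise, and check.

```bash
python3 -m crank '[5,0,0,-0.1,0, 5,0,0,0,0, 5,0,0,0,0, 5,0,0,0,0, 5,0,0,0,0, 5,0,0,0,0, 5,0,0,0,0, 5,0,0,0,0]'
python3 -m crank '[5,0,0,-1,0, 5,0,0,-2.5,0, 5,0,0,-3,0, 5,0,0,-3,0, 5,0,0,-3,0, 8.5,0,0,-1,0.12, 8.5,0,0,0,0.12, 8.5,0,0,0,0.12]'
python3 -m crank '[8.5,0,0,0,0.12, 8.5,0,0,0,0.12, 8.5,0,0,0,0.12, 8.5,0,0,0,0.12, 8.5,0,0,0,0.12, 8.5,0,0,0,0.12, 8.5,0,0,0,0, 8.5,0,0,0,0]'
python3 - <<'E'
from fit import *
from crop import tile
s,t=optics.get_image("side"),optics.get_image("top")
o=cen(blue(s,proj(s,[.489,.219,.165]),14));m=stopper_mask(s,np.array([.489,.219,.12]));print(o,(cen(m)+.5)/8-.5)
c=lambda i:cv2.cvtColor(i['color'],cv2.COLOR_RGB2BGR)
cv2.imwrite('pics/g3.png',np.hstack([tile(c(s),252,175,90),tile(c(t),213,210,90)]))
go([.5414,-.2233,.24],46.6)
E
```

```text
time_s: 9.33
position: [0.489, 0.219, 0.1625]
tool_rot: [[0.95, 0.313, -0.0], [0.313, -0.95, -0.0], [-0.0, -0.0, -1.0]]
ft_force: [-0.5, -0.6, -0.5]
grip_width: 0.0502
gripper_force: 0.0
time_s: 10.0
position: [0.4891, 0.2191, 0.2984]
tool_rot: [[0.999, -0.047, 0.002], [-0.047, -0.999, 0.0], [0.002, -0.0, -1.0]]
ft_force: [0.3, -0.4, 0.6]
grip_width: 0.0832
gripper_force: 0.0
time_s: 10.67
position: [0.489, 0.219, 0.2975]
tool_rot: [[0.726, -0.687, -0.0], [-0.687, -0.726, -0.0], [-0.0, 0.0, -1.0]]
ft_force: [-0.0, -0.4, 0.3]
grip_width: 0.085
gripper_force: 0.0
[250.9333 159.1667] [250.6308 162.939 ]
t 10.77 pos [0.489  0.219  0.2975] yaw -133.4 shift cm [34.21 28.52  5.75] turn -0.0 w 0.0855 f 0.0 q [ 11.  18.  69.   0.  93. 145.] tilt [-0.  0. -1.]
```

View pics/g3.png

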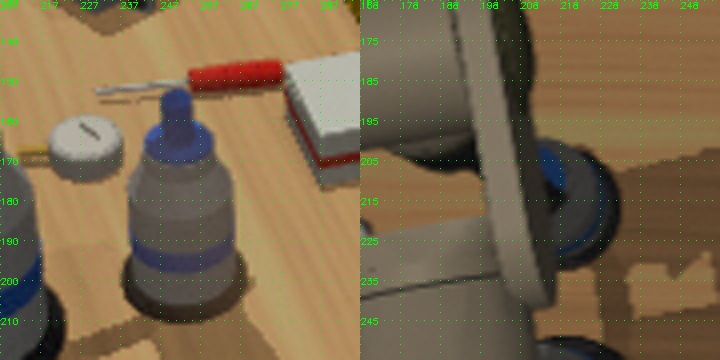

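The stopper sits upright with its flange on the rim (flange at about (250,165), where it was predicted). Next is the thermostat.

```bash
python3 -m crank '[8.5,1.5,1.25,0,0, 8.5,2.8,2.35,0,0, 8.5,2.9,2.4,0,0, 8.5,2.9,2.4,0,0, 8.5,2.9,2.4,0,0, 8.5,2.9,2.4,0,0, 8.5,2.9,2.4,0,0, 8.5,2.9,2.4,0,0]'
python3 -m crank '[8.5,2.9,2.4,0,0, 8.5,2.9,2.4,0,0, 8.5,2.9,2.4,1,0, 8.5,2.4,2,1,0, 8.5,1.4,1.3,1.5,0, 8.5,0,0,1.5,0, 8.5,0,0,0.7,0, 8.5,0,0,0,0]'
python3 -c "
from h import *
go([.5414,-.2233,.093],46.6)"
```

```text
time_s: 11.43
position: [0.5218, -0.0628, 0.2977]
tool_rot: [[0.726, -0.688, 0.0], [-0.688, -0.726, -0.0], [0.0, -0.0, -1.0]]
ft_force: [0.0, 0.2, -0.4]
grip_width: 0.085
gripper_force: 0.0
time_s: 12.1
position: [0.5395, -0.2228, 0.2389]
tool_rot: [[0.725, -0.689, -0.003], [-0.689, -0.725, 0.002], [-0.003, 0.0, -1.0]]
ft_force: [-0.2, 0.4, -0.4]
grip_width: 0.0849
gripper_force: 0.0
t 12.1 pos [ 0.5395 -0.2228  0.2389] yaw -133.5 shift cm [ 0.22 -0.1  14.59] turn -0.002 w 0.0849 f 0.0 q [-34.  25.  68.   0.  87.  99.] tilt [-0.003  0.002 -1.   ]
```

```bash
python3 -m crank '[8.5,0.2,-0.1,1.5,0, 8.5,0,0,2.5,0, 8.5,0,0,2.8,0, 8.5,0,0,2.8,0, 8.5,0,0,2.2,0, 8.5,0,0,1.6,0, 8.5,0,0,0.8,0, 8.5,0,0,0.3,0]' 30
python3 -m crank '[4,0,0,0.1,0, 4,0,0,0,0, 4,0,0,0,0, 4,0,0,0,0, 4,0,0,0,0, 4,0,0,0,0, 4,0,0,0,0, 4,0,0,0,0]' 30
python3 -c "
from h import *
go([.5414,-.2233,.15],46.6)"
```

```text
time_s: 12.77
position: [0.5423, -0.2233, 0.0954]
tool_rot: [[0.725, -0.689, -0.0], [-0.689, -0.725, 0.0], [-0.001, 0.0, -1.0]]
ft_force: [-0.9, -0.1, 0.1]
grip_width: 0.085
gripper_force: 0.0
time_s: 13.43
position: [0.5427, -0.2243, 0.0959]
tool_rot: [[0.724, -0.69, 0.002], [-0.69, -0.724, -0.001], [0.003, -0.001, -1.0]]
ft_force: [-0.6, 0.9, 6.0]
grip_width: 0.0495
gripper_force: 32.0
t 13.43 pos [ 0.5427 -0.2243  0.0959] yaw -133.6 shift cm [-0.15  0.01 -5.41] turn -0.004 w 0.0495 f 32.0 q [-34.  33.  80.   0.  67. 100.] tilt [ 0.002 -0.001 -1.   ]
```

```bash
python3 -m crank '[4,0,0,-0.4,0, 4,0,0,-0.8,0, 4,0,0,-1,0, 4,0,0,-1,0, 4,0,0,-1,0, 4,0,0,-0.8,0, 4,0,0,-0.3,0, 4,0,0,0,0]'
python3 -m crank '[4,0,0,0,0, 4,0,0,0,0, 4,0,0,0,0, 4,0,0,0,0, 4,0,0,0,0, 4,0,0,0,0, 4,0,0,0,0, 4,0,0,0,0]'
python3 -c "
from h import *
go([.5414,-.2233,.15],46.6)
s,t=optics.get_image('side'),optics.get_image('top')
from crop import tile
c=lambda i:cv2.cvtColor(i['color'],cv2.COLOR_RGB2BGR)
cv2.imwrite('pics/g4.png',np.hstack([tile(c(s),316,275,90),tile(c(t),348,200,90)]))"
```

```text
time_s: 14.1
position: [0.5424, -0.224, 0.1485]
tool_rot: [[0.724, -0.69, 0.001], [-0.69, -0.724, -0.001], [0.002, -0.0, -1.0]]
ft_force: [-0.1, 0.2, -3.0]
grip_width: 0.0498
gripper_force: 31.7
time_s: 14.77
position: [0.5421, -0.2239, 0.1475]
tool_rot: [[0.724, -0.69, -0.0], [-0.69, -0.724, 0.0], [-0.0, -0.0, -1.0]]
ft_force: [0.3, 0.2, -2.3]
grip_width: 0.0497
gripper_force: 31.7
t 14.77 pos [ 0.5421 -0.2239  0.1475] yaw -133.6 shift cm [-0.09  0.01 -0.25] turn -0.004 w 0.0497 f 31.7 q [-34.  29.  76.   0.  75. 100.] tilt [-0.  0. -1.]
```

View pics/g4.png

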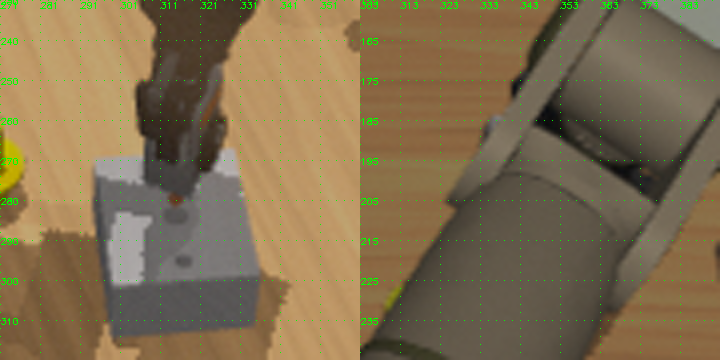

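Thermostat is held upright and clear of the pocket. The commands can't tilt the tool, so I'll dip the stem tip about 14 mm back into the pocket, grip lightly, and move the gripper backwards. That should lever the thermostat about the pad axis to the needed lean.

```bash
python3 -m crank '[4,0,0,0.5,0, 4,0,0,0.5,0, 4,0,0,0.5,0, 4,0,0,0.5,0, 4,0,0,0.35,0, 4,0,0,0.2,0, 4,0,0,0,0, 4,0,0,0,0]' 20
python3 -m crank '[4,-0.2,0,0,0, 4,-0.3,0,0,0, 4,-0.3,0,0,0, 4,-0.3,0,0,0, 4,-0.3,0,0,0, 4,-0.3,0,0,0, 4,-0.2,0,0,0, 4,0,0,0,0]' 20
python3 -c "
from h import *
go([.5421,-.2239,.122],46.6)"
```

```text
time_s: 15.53
position: [0.5422, -0.224, 0.122]
tool_rot: [[0.724, -0.69, 0.0], [-0.69, -0.724, -0.0], [0.0, 0.0, -1.0]]
ft_force: [0.0, -0.4, -2.2]
grip_width: 0.05
gripper_force: 31.7
time_s: 16.2
position: [0.5281, -0.2106, 0.1222]
tool_rot: [[0.724, -0.69, -0.0], [-0.69, -0.724, -0.0], [0.0, 0.0, -1.0]]
ft_force: [1.3, -3.8, -1.1]
grip_width: 0.0499
gripper_force: 27.8
t 16.2 pos [ 0.5281 -0.2106  0.1222] yaw -133.6 shift cm [ 1.93 -0.    0.02] turn -0.004 w 0.0499 f 27.8 q [-34.  29.  81.  -0.  70. 100.] tilt [-0. -0. -1.]
```

```bash
python3 -m crank '[4,-0.3,0,0,0, 4,-0.3,0,0,0, 4,-0.3,0,0,0, 4,-0.3,0,0,0, 4,-0.3,0,0,0, 4,-0.3,0,0,0, 4,-0.2,0,0,0, 4,0,0,0,0]'
python3 -m crank '[4,0,0,-0.5,0, 4,0,0,-1,0, 4,0,0,-1.5,0, 4,0,0,-2,0, 4,0,0,-2,0, 4,0,0,-2,0, 4,0,0,-1.5,0, 4,0,0,-0.5,0]' 40
python3 -c "
from h import *
go([.5421,-.2239,.122],46.6)
s,t=optics.get_image('side'),optics.get_image('top')
from crop import tile
c=lambda i:cv2.cvtColor(i['color'],cv2.COLOR_RGB2BGR)
p=proj(s,[.515,-.198,.2])
cv2.imwrite('pics/g5.png',tile(c(s),*p,80,6))"
```

```text
time_s: 16.87
position: [0.5136, -0.1966, 0.1221]
tool_rot: [[0.724, -0.69, -0.0], [-0.69, -0.724, 0.0], [-0.0, -0.0, -1.0]]
ft_force: [0.9, -2.8, -2.0]
grip_width: 0.05
gripper_force: 27.7
time_s: 17.53
position: [0.5142, -0.1967, 0.2351]
tool_rot: [[0.724, -0.69, 0.003], [-0.69, -0.724, -0.001], [0.003, -0.001, -1.0]]
ft_force: [0.3, -0.1, -2.2]
grip_width: 0.0493
gripper_force: 44.9
t 17.53 pos [ 0.5142 -0.1967  0.2351] yaw -133.6 shift cm [ 3.86  0.06 11.32] turn -0.003 w 0.0493 f 44.9 q [-33.  22.  74.   0.  84. 100.] tilt [ 0.003 -0.001 -1.   ]
```

View pics/g5.png

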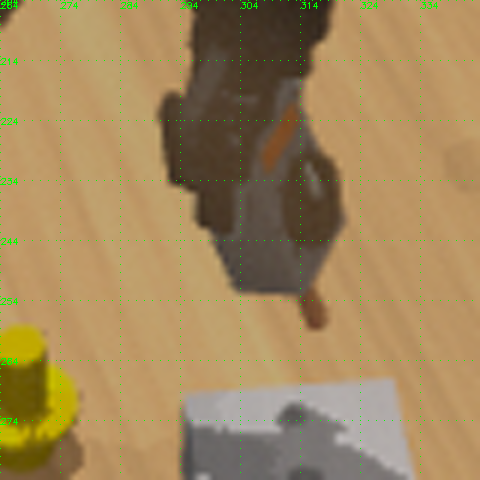

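The lean worked: the stem now points forward and down at (316,257) and the dial faces up and right. I'll turn and carry it to the viewing point.

```bash
python3 -m crank '[4,0,0,0,-0.06, 4,0,0,0,-0.1, 4,0,0,0,-0.1, 4,0,0,0,-0.1, 4,0,0,0,-0.1, 4,0,0,0,-0.08, 4,0,0,0,-0.036, 4,0,0,0,0]'
python3 -m crank '[4,0.1,-1,0,0, 4,0.3,-2,0.2,0, 4,0.4,-3,0.3,0, 4,0.4,-3,0.3,0, 4,0.5,-3,0.3,0, 4,0.5,-3,0.3,0, 4,0.5,-3,0.3,0, 4,0.4,-2,0.2,0]'
python3 -m crank '[4,0.3,-1.3,0,0, 4,0.2,-0.6,0,0, 4,0,0,0,0, 4,0,0,0,0, 4,0,0,0,0, 4,0,0,0,0, 4,0,0,0,0, 4,0,0,0,0]'
python3 -c "
from h import *
go([.590,.0112,.2163],79.4)
s,t=optics.get_image('side'),optics.get_image('top')
save(s,'s6');save(t,'t6')
for n in ('dial','thermostat'):
  for k,i in (('s',s),('t',t)): print(n,k,[(np.array(r['at'])*[560,420],r['score']) for r in spotter.look_for(i,n)[:2]])
print(proj(s,[.6213,.0054,.2265]),proj(t,[.6213,.0054,.2265]))
from crop import tile
c=lambda i:cv2.cvtColor(i['color'],cv2.COLOR_RGB2BGR)
cv2.imwrite('pics/g6.png',np.hstack([tile(c(s),355,180,96),tile(c(t),290,110,96)]))"
```

```text
time_s: 18.3
position: [0.5134, -0.1965, 0.2307]
tool_rot: [[0.983, -0.183, -0.002], [-0.183, -0.983, 0.002], [-0.003, -0.001, -1.0]]
ft_force: [0.4, -0.1, -1.6]
grip_width: 0.0495
gripper_force: 44.9
time_s: 18.97
position: [0.5812, -0.0027, 0.2122]
tool_rot: [[0.983, -0.184, -0.001], [-0.184, -0.983, 0.001], [-0.002, -0.001, -1.0]]
ft_force: [0.2, 1.4, -2.8]
grip_width: 0.0499
gripper_force: 44.9
time_s: 19.63
position: [0.5895, 0.011, 0.2131]
tool_rot: [[0.983, -0.185, 0.0], [-0.185, -0.983, 0.0], [0.0, -0.0, -1.0]]
ft_force: [0.2, -0.6, -2.4]
grip_width: 0.0495
gripper_force: 44.9
t 19.63 pos [0.5895 0.011  0.2131] yaw -100.7 shift cm [ 0.04 -0.03 -0.32] turn -0.001 w 0.0495 f 44.9 q [-10.  27.  70.   0.  84.  90.] tilt [ 0.  0. -1.]
dial s [(array([309.12, 190.89]), 0.7)]
dial t []
thermostat s [(array([311.192, 189.294]), 0.66)]
thermostat t [(array([280.224, 176.694]), 0.63), (array([145.6  , 183.204]), 0.55)]
[314.44954182 180.23152031] [280.46061321 162.58661838]
```

View pics/g6.png

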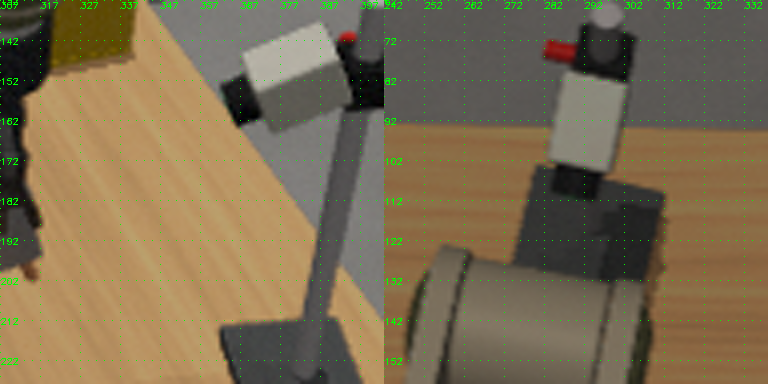

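```bash
cat > ov.py <<'E'
from fit import *
cp=np.array([.756,-.0197,.2877])
def model(o,yaw,lean):
    R=Rz(yaw)@Ry(-lean);f=lambda q:(R@np.atleast_2d(q).T).T+o
    a=np.linspace(0,2*np.pi,40)
    dial=f(np.c_[0*a+.025,.02*np.cos(a),.034+.02*np.sin(a)])
    box=f([(x,y,z) for z in(0,.08) for x,y in((.018,.025),(.018,-.025),(-.018,-.025),(-.018,.025))])
    stem=f([(0,0,0),(0,0,-.04)]);return dial,box,stem
def origin(tcp,yaw,lean,h=.056,k=.020):
    piv=np.array(tcp)+[0,0,k]; return piv-Rz(yaw)@Ry(-lean)@[0,0,h]
E
python3 - <<'E'
from ov import *
s=optics.get_image('side');im=cv2.cvtColor(s['color'],cv2.COLOR_RGB2BGR)
print("lens",proj(s,cp)); tcp=env.observe()["position"]
x0,y0,w,k=282,158,50,8
c=cv2.resize(im[y0:y0+w+20,x0:x0+w],None,fx=k,fy=k,interpolation=cv2.INTER_CUBIC);b=c.copy()
for lean,col in((.42,(0,255,0)),):
    d,bx,st=model(origin(tcp,-.1845,lean),-.1845,lean)
    P=lambda A:((np.array([proj(s,p) for p in A])-[x0,y0]+.5)*k).astype(np.int32)
    cv2.polylines(b,[P(d)],False,col,1);cv2.polylines(b,[P(st)],False,col,1)
    B=P(bx)
    for i in range(4):
        for u,v in((i,(i+1)%4),(i+4,(i+1)%4+4),(i,i+4)): cv2.line(b,tuple(map(int,B[u])),tuple(map(int,B[v])),col,1)
for i in range(0,50,10): cv2.putText(c,str(x0+i),(i*k,10),0,.35,(0,255,0),1)
for i in range(0,70,10): cv2.putText(c,str(y0+i),(0,i*k+4),0,.35,(0,255,0),1)
cv2.imwrite('pics/g7.png',cv2.convertScaleAbs(np.hstack([c,b]),alpha=1.4))
E
```

```text
lens [363.201  159.3627]
```

View pics/g7.png

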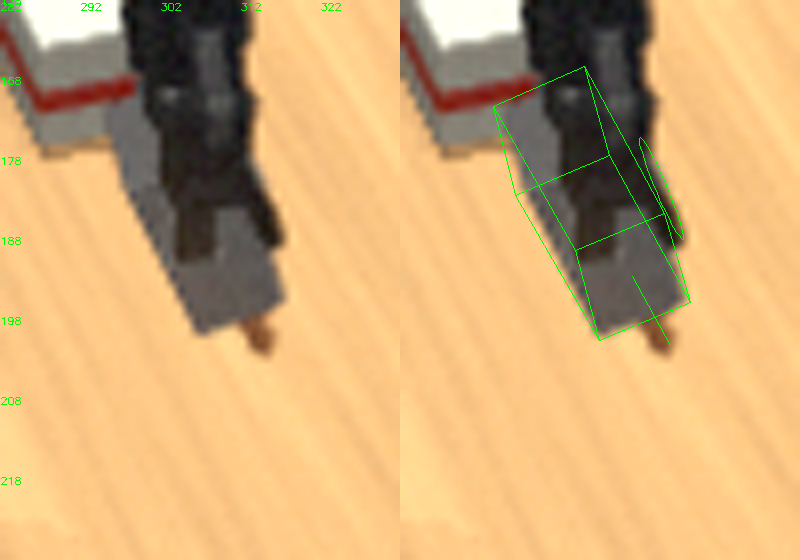

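The overlay at 0.42 rad lean matches the picture to about a pixel, with case corner near (307,199) and stem tip near (315,201). I'll raise it 4 mm, settle, and hand in.

```bash
python3 -m crank '[4,0.05,0,-0.2,0, 4,0,0,-0.2,0, 4,0,0,0,0, 4,0,0,0,0, 4,0,0,0,0, 4,0,0,0,0, 4,0,0,0,0, 4,0,0,0,0]'
python3 -m crank '[4,0,0,0,0, 4,0,0,0,0, 4,0,0,0,0, 4,0,0,0,0, 4,0,0,0,0, 4,0,0,0,0, 4,0,0,0,0, 4,0,0,0,0]'
python3 - <<'E'
from ov import *
go([.590,.0112,.2163],79.4)
d,_,st=model(origin(env.observe()["position"],-.1845,.42),-.1845,.42);print(d[:-1].mean(0)-[.6213,.0054,.2265],st[1])
print(env.close_job())
E
```

```text
time_s: 20.65
position: [0.5901, 0.0115, 0.217]
tool_rot: [[0.983, -0.184, -0.0], [-0.184, -0.983, 0.0], [-0.0, 0.0, -1.0]]
ft_force: [-0.5, 0.2, -2.4]
grip_width: 0.0496
gripper_force: 44.9
time_s: 21.32
position: [0.5901, 0.0116, 0.217]
tool_rot: [[0.983, -0.184, -0.0], [-0.184, -0.983, 0.0], [-0.0, -0.0, -1.0]]
ft_force: [-0.3, 0.3, -2.3]
grip_width: 0.0495
gripper_force: 44.9
t 21.32 pos [0.5901 0.0116 0.217 ] yaw -100.6 shift cm [-0.    0.04  0.07] turn -0.0 w 0.0495 f 44.9 q [-10.  26.  69.   0.  84.  90.] tilt [-0.  0. -1.]
[0.0001 0.0003 0.0006] [0.6286 0.0044 0.1493]
the job is handed in; nothing more can be done
None
```

I handed the job in at about 21 s, without a verdict returned: the stopper is seated in the flask and released, and the thermostat is held still at the view point, leaned back about 0.42 rad to face the lens, with the dial centre about 1 mm off by my own estimate.

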